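# Lock the open hasp of the frame sample case

### The job

One of the two hasps on top of the dark frame sample case has been left thrown back. Swing it over its swivel staple until it lies flat on the case, then give the staple's wing a quarter turn so that it stands across the slot and locks the hasp, like the one at the other end of the case. Leave the things lying round the case where they are.

Things in the scene. Friction and masses are not known exactly. Their poses are not given: they have to be found in the camera images.
- case: dark frame sample case, 170 (x) x 320 (y) x 150 mm high, fixed. Origin: centre of its underside; x from its front (robot's side) to its back, y to its left end, z up. Open hasp at y = +100 mm, locked immovable twin at y = -100; between them (y -50 to 50, x -75 to -35) a folded handle 20 mm high. Wall cabinets hang 0.63 m over the counter's back, from x = 0.55: swing round with the arm drawn in.
- hinge_pin (a point): centre of the open hasp's hinge pin, at case x = +30, y = +100 mm, 6 mm above the case top; axes as the case. The pin runs along case y. The hasp's strap: flat steel 54 mm wide (y), 4 mm thick, its middle plane through the pin, reaching 111 mm from it; its slot, 40 mm wide (y), runs from 53 to 70 mm from the pin. Closed, the strap's top is 8 mm above the case top.
- hasp (a joint): angle of the hasp's strap about the pin, rad: 0 = closed, flat on the case and pointing to case -x; pi/2 = straight up; more = leaning to the back of the case. Starts at 1.6 to 2.1, limit 2.6. The hinge is stiff (0.10 N m): the strap stays where it is left and must be pushed or led all the way down.
- rolled_end (a point): middle of the hasp's rolled end, where to push or grip it: a round roll along case y, 12 mm thick and 54 mm long, its axis 105 mm from the pin and 4 mm off the strap's middle plane, on the face that is the top when closed and the back when open. Closed, the roll reaches 16 mm above the case top.
- staple (a joint): turn of the swivel staple about its upright post, rad, counter-clockwise from above: 0 = wing along case y, in line with the slot, so the hasp passes over it (starts within 0.1 of this); pi/2 or -pi/2 = wing across the slot, locked. Turns either way to 1.75, friction 0.04 N m, stays where left. The hasp cannot come down over a wing that stands across.
- wing (a point): centre of the staple's wing, on the axis of its turn, 19 mm above the case top, 60 mm from the hinge pin (case x = -30, y = +100 mm); its x across the wing's flat faces, y along its width. The wing is 9 mm thick, 32 mm wide and stands 10 to 28 mm above the case top on a 9 mm post; with the hasp closed it shows 18 mm above the strap.
- lens_clock: bystander: round lens clock gauge lying on its back, 68x51x16 mm, in front of the case; origin at the centre of its underside
- glue_bottle: bystander: small white glue bottle with a pointed cap, 26x26x84 mm, standing behind the case; origin at the centre of its underside

How it is judged (in metres and radians):
On the way:
1. the hasp lies flat over its staple, the wing through the slot (value of joint hasp below 0.06 rad and value of joint staple between -0.6 and 0.6 rad), for 0.2 s.
At the end, for the whole second after the job is handed in: The hasp lies flat over its staple (within 0.06 rad of closed, about 6 mm at its end) and the staple's wing stands across the slot, turned at least 1.25 rad (72 degrees) either way from in line; both are at rest (value of joint hasp below 0.06 rad and (value of joint staple above 1.25 rad or value of joint staple below -1.25 rad) and velocity of joint hasp between -0.05 and 0.05 rad/s and velocity of joint staple between -0.1 and 0.1 rad/s); the robot touches nothing.
It fails at once if the lens clock is shifted by more than 30 mm (distance of lens_clock from where it was at the start of the episode above 0.03 m).
It fails at once if the glue bottle is shifted by more than 30 mm (distance of glue_bottle from where it was at the start of the episode above 0.03 m).
It also fails if it takes over 54 s, if anything falls off the work surface, if the arm or the gripper's body presses on something with over 40 N, if the wrist force passes 120 N, or if a joint passes its speed limit or range.

### The arm

A 6-joint arm with a two-finger parallel gripper is mounted at the origin on a cart in front of the work surface, level with it; the furniture and walls round the work are solid. World frame = base frame: x ahead of the robot, y to its left, z up, the work surface at z = 0. Lengths are in mm, angles in rad, forces in N, time in s.
With the tool pointing down it reaches from about 300 to 775 mm from the base axis. Payload 14.6 kg.
Tool frame: the origin (TCP) lies midway between the tips of the shut fingers; the grasp point (between the pads) lies 19 mm behind it (manip.tcp_to_grasp is the distance from the TCP to the grasp point, in mm); z points along the fingers, x is the direction in which the jaws open and shut, and the axes are right-handed (so a half turn about z gives the same grasp; the last joint's range is limited). The gripper opens to 94 mm and grips with 3 to 60 N. Pads are 16 mm wide; open, the fingers measure 119 mm over their backs; the gripper's body (75 mm by 177 mm) begins 78 mm behind the grasp point.
Start: joints at [-1.246, 0.3, 1.521, -0, 1.321, -0.067], TCP at [210.011, -508.315, 205.446] pointing down, gripper open.
Joint ranges: [-3.03, 3.03], [-0.79, 2.21], [0.23, 2.52], [-1.04, 4.18], [0, 3.07], [-2.55, 2.55]. Speed limits (rad/s): [2.22, 2.22, 2.57, 3.14, 3.14, 3.14].

### API

Orientations are given as [roll, pitch, yaw] about the fixed x, y, z axes, in that order (R = Rz(yaw) Ry(pitch) Rx(roll)).
In Python, from cell import manip gives the robot as it stands.
- The arm moves only by the tool arm_command, never from a script. Its argument "steps" is a list of rows, each a list of 3 entries, a list of its own where there are three numbers: the opening, from 0 (shut) to 1 (fully open), then the shift along the tool's x, y, z in cm, then the turn about the tool's z in rad. A call has 1 to 5 rows; each row shifts and turns the commanded pose from where the row before left it, along the tool's axes as they then stand; what a row does not reach is not made up. A row lasts 1/12 s, in which the tool goes at most 41.7 mm and 7.16 degrees, less where a joint would pass 70% of its speed; a pose out of reach is approached as far as the arm can. A call with a gripper value outside its range is refused whole. The fingers move at their own pace and stop on an object; "force" is the grip in N (left out, the last holds). Time passes only in rows, so rows that do not move let the fingers close. It gives the time, the measured TCP pose, the force and the opening at its end, in the units of the state.
- manip.read_state(): the state, without advancing time (a new reading comes with each control period).
- manip.camera(name): name is "scene" or "side" or "wrist"; returns (picture, depth): 400x640x3 uint8, red, green, blue; 400x640 float32, mm along the optical axis (not along the pixel's ray), 0 where there is no reading.
- manip.calibration(name): a dict with "fx", "fy", "cx", "cy" (pixels), "distortion" ([k1, k2, p1, p2, k3] as OpenCV has them; the pictures are not rectified), "R" (3x3) and "t" (3): a world point X has camera coordinates R X + t; the wrist camera has in their place "tool_from_camera" (4x4, takes a point from camera to tool coordinates, whose origin is the TCP and whose axes are the tool frame's). Camera axes: x right, y down, z forward; pixel columns grow to the right and rows downward; lengths in mm; the calibration is good to about 2 mm. A picture is of the moment at which its call begins: read the wrist's pose just before it. calibration takes no time and is no camera call.
- manip.sign_off(): hands the job in, once; it reports no verdict.
The state is a dict: "clock": time; "joints": joint angles; "qd": joint speeds; "effort": joint torques, N m; "eef_pos": TCP position; "eef_rot": TCP orientation; "wrist_force": force on the tool from outside, world axes, zero at the start; "moment": the same for the moment, N m; "finger_gap": finger opening in mm.
Only numpy, scipy, OpenCV 4.12 (cv2) and the standard library are available. Lean on these libraries where they do the work, as an engineer would, in place of code of your own. Each camera call takes 0.05 s, during which the arm holds its last target.

## Working session

There is one attempt and no reset: what is moved stays moved. The work goes in short steps, Python scripts to look and compute and a tool call to move; the robot and the scene stay as the last step left them, time stands still between calls to the robot, and variables do not carry over. Pictures are saved under pics/ and viewed, and the job is handed in when it is done.

Besides the shell and the picture viewer there is one more tool, called after "Request:" as name([rows], argument=value, ...), one row to a line, values as JSON. arm_command: Moves the arm, as the interface text tells. Its arguments: {"type":"object","properties":{"steps":{"type":"array","items":{"type":"array"}},"force":{"type":"number"}},"required":["steps"]}

```bash
ls; mkdir -p pics
python3 - <<'E'
from cell import manip
import cv2,numpy as np
print(manip.read_state())
for n in("scene","side"):
    p,d=manip.camera(n); cv2.imwrite(f"pics/{n}0.png",p[:,:,::-1]); np.save(f"pics/{n}0.npy",d)
    print(n,manip.calibration(n))
print(manip.calibration("wrist"))
E
```

```text
pics
{'clock': 0.0, 'joints': array([-1.24559612e+00,  3.00469573e-01,  1.52159511e+00,  2.88700357e-06,
        1.32070346e+00, -6.65936461e-02]), 'qd': array([ 0.00072697, -0.00183362,  0.00166425,  0.00168072, -0.00053117,
        0.00062708]), 'effort': array([ 3.46204279e-04, -5.31800687e+01, -3.52739918e+01,  7.08630262e-02,
        2.44083098e-02, -9.97927509e-05]), 'eef_pos': array([ 209.93061139, -508.06720398,  204.88123548]), 'eef_rot': array([-3.14151164e+00,  1.17270477e-03, -1.17900314e+00]), 'wrist_force': array([-0.46173684, -0.33594861, -0.19212346]), 'moment': array([0.01207461, 0.02876538, 0.04594997]), 'finger_gap': 94.13113409684965}
scene {'fx': 477.39736820392955, 'fy': 477.39736820392955, 'cx': 312.57862189165604, 'cy': 198.56043584029342, 'distortion': array([-0.01287015,  0.        ,  0.        ,  0.        ,  0.        ]), 'R': array([[ 0.74933213, -0.66216877, -0.00582051],
       [-0.57576774, -0.64716575, -0.4996679 ],
       [ 0.32709764,  0.37776848, -0.8661975 ]]), 't': array([-578.92614066,  159.67971469,  911.67322995])}
side {'fx': 469.647596602932
[... 265 characters left out ...]
722e-01, -5.52214279e-01],
       [-5.47258272e-01, -7.38201733e-02, -8.33701965e-01]]), 't': array([ 378.98574101, -312.6374708 , 1193.18611882])}
{'fx': 316.3111544582062, 'fy': 316.3111544582062, 'cx': 315.05800048210807, 'cy': 201.97494333060502, 'distortion': array([-0.00823327,  0.        ,  0.        ,  0.        ,  0.        ]), 'tool_from_camera': array([[ 9.99999914e-01,  3.88183411e-04,  1.43343900e-04,
         9.97911365e-01],
       [-4.12752554e-04,  9.60380790e-01,  2.78690809e-01,
        -8.25130229e+01],
       [-2.94815791e-05, -2.78690844e-01,  9.60380868e-01,
        -1.80412738e+02],
       [ 0.00000000e+00,  0.00000000e+00,  0.00000000e+00,
         1.00000000e+00]])}
```

View pics/scene0.png

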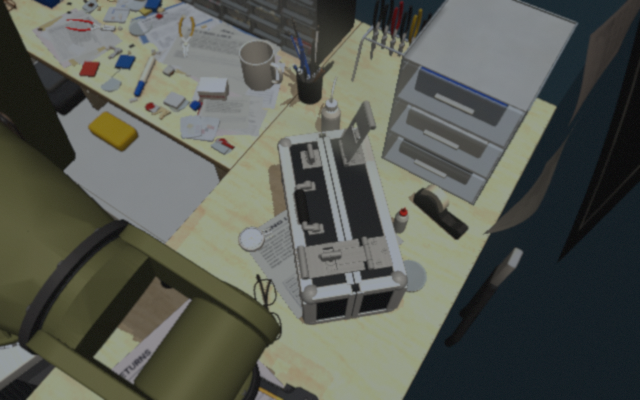

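View pics/side0.png

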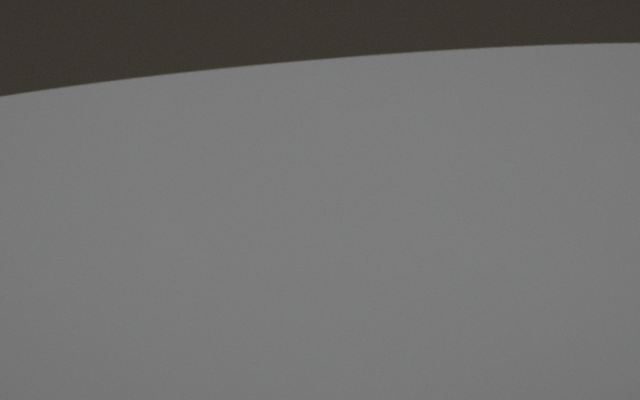

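```bash
cat > h.py <<'E'
from cell import manip
import cv2,numpy as np
def pts(d,c,uv):
    uv=np.array(uv,float).reshape(-1,1,2)
    K=np.array([[c['fx'],0,c['cx']],[0,c['fy'],c['cy']],[0,0,1]])
    return cv2.undistortPoints(uv,K,c['distortion']).reshape(-1,2)
def toworld(n,uv,depth=None,z=None):
    c=manip.calibration(n); r=pts(None,c,uv); r=np.c_[r,np.ones(len(r))]
    R,t=c['R'],c['t']
    if depth is not None: return (r*np.array(depth).reshape(-1,1)-t)@R
    o=-R.T@t; D=r@R; return o+D*((z-o[2])/D[:,2])[:,None]
def proj(n,X):
    c=manip.calibration(n); K=np.array([[c['fx'],0,c['cx']],[0,c['fy'],c['cy']],[0,0,1]])
    return cv2.projectPoints(np.array(X,float).reshape(-1,3),cv2.Rodrigues(c['R'])[0],c['t'],K,c['distortion'])[0].reshape(-1,2)
E
python3 - <<'E'
from h import *
p=cv2.imread("pics/scene0.png"); d=np.load("pics/scene0.npy"); s=np.load("pics/side0.npy"); print(s[::80,::100])
c=p[80:340,220:440]; 
c=cv2.resize(c,None,fx=3,fy=3,interpolation=cv2.INTER_CUBIC); c=cv2.convertScaleAbs(c,alpha=1.5)
cv2.imwrite("pics/crop0a.png",c[:400]);cv2.imwrite("pics/crop0b.png",c[390:])
v,u=np.mgrid[100:330,260:420]; uv=np.c_[u.ravel(),v.ravel()]; dd=d[100:330,260:420].ravel(); ok=dd>0
W=toworld("scene",uv[ok],depth=dd[ok])
h,e=np.histogram(W[:,2],bins=np.arange(-20,300,4)); print([(int(a),int(b)) for a,b in zip(e,h) if b>20])
top=W[(W[:,2]>143)&(W[:,2]<157)]
print(len(top),np.median(top,0)); r=cv2.minAreaRect(top[:,:2].astype(np.float32)); print(r)
hi=W[(W[:,2]>172)&(W[:,2]<280)]; print(len(hi),hi.min(0),hi.max(0))
E
```

```text
[[205.6084  217.93808 225.06541 232.50523 241.56322 246.57542 252.18248]
 [245.09273 256.99774 254.61475 253.54004 254.26674 255.79927 258.10352]
 [224.92421 223.89952 223.78574 222.10277 223.02295 222.68343 223.94092]
 [199.10855 199.73853 198.98474 198.5371  199.30779 199.3325  197.89514]
 [178.15355 179.40431 179.91188 179.58755 179.52    179.78362 178.68605]]
[(-8, 29), (-4, 3943), (0, 8491), (4, 981), (8, 301), (12, 191), (16, 190), (20, 237), (24, 310), (28, 180), (32, 169), (36, 168), (40, 159), (44, 149), (48, 156), (52, 146), (56, 175), (60, 168), (64, 166), (68, 184), (72, 172), (76, 157), (80, 143), (84, 126), (88, 140), (92, 163), (96, 110), (100, 97), (104, 130), (108, 130), (112, 117), (116, 130), (120, 125), (124, 108), (128, 80), (132, 122), (136, 149), (140, 197), (144, 2212), (148, 8319), (152, 2363), (156, 1654), (160, 633), (164, 437), (168, 336), (172, 136), (176, 209), (180, 90), (184, 83), (188, 80), (192, 49), (196, 50), (200, 53), (204, 86), (208, 41), (216, 26), (224, 36), (228, 41), (232, 36), (236, 37), (240, 50), (244, 37), (248, 40), (252, 58), (256, 123), (260, 56)]
13248 [ 521.30339925 -360.84223017  149.87630082]
((581.7797241210938, -359.0077209472656), (368.5938720703125, 285.0845947265625), 57.8540153503418)
1447 [ 428.62160429 -427.48803713  172.0405295 ] [ 754.86827119 -232.93114805  263.1656971 ]
```

View pics/crop0a.png

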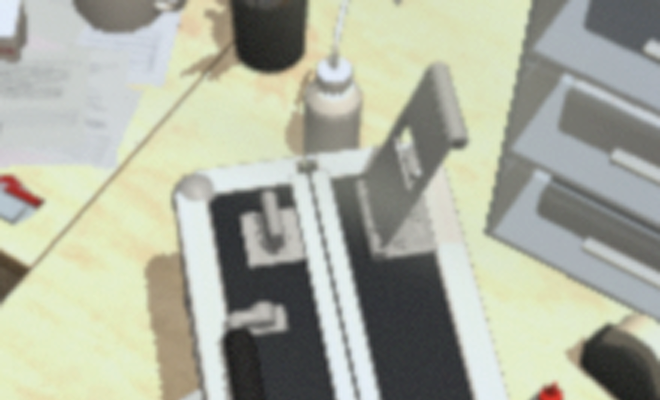

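View pics/crop0b.png

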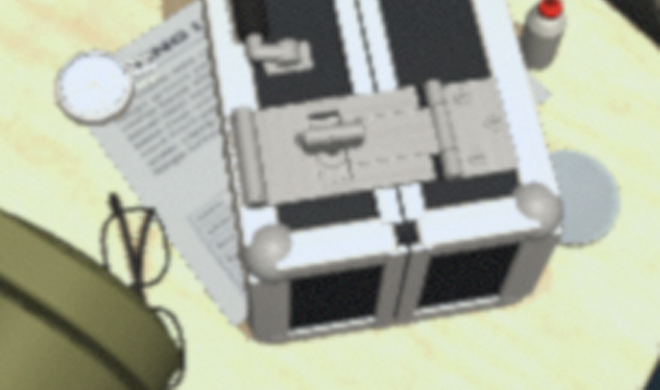

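Run:
```python
from h import *
d=np.load("pics/scene0.npy")
v,u=np.mgrid[0:400,0:640]; W=toworld("scene",np.c_[u.ravel(),v.ravel()],depth=d.ravel()).reshape(400,640,3)
m=((abs(W[...,2]-149.5)<5)&(d>0)).astype(np.uint8)
n,l,st,ce=cv2.connectedComponentsWithStats(m); k=l[210,320]; 
if k==0: k=1+np.argmax(st[1:,4])
print(st[k]); T=W[l==k][:,:2].astype(np.float32); print(cv2.minAreaRect(T), np.median(W[l==k][:,2]))
for q in [(309.3,290.7),(399,276.7),(284,142.3)]: print(toworld("scene",[q],z=150))
```

```text
[  278   128   130   175 12108]
((521.6843872070312, -348.3540344238281), (322.7151184082031, 171.2376251220703), 58.013126373291016) 149.71901735644303
[[ 384.3314816  -432.96510768  150.        ]]
[[ 505.60586897 -509.87552217  150.        ]]
[[ 538.225481   -186.28710474  150.        ]]
```

Run:
```python
from h import *
d=np.load("pics/scene0.npy")
v,u=np.mgrid[0:400,0:640]; W=toworld("scene",np.c_[u.ravel(),v.ravel()],depth=d.ravel()).reshape(400,640,3)
a=np.radians(58.013-90); C=np.array([521.7,-348.4,0]); Rz=np.array([[np.cos(a),-np.sin(a),0],[np.sin(a),np.cos(a),0],[0,0,1]])
L=(W-C)@Rz
m=(d>0)&(abs(L[...,1]-100)<32)&(L[...,0]>0)&(L[...,0]<110)&(L[...,2]>166)&(L[...,2]<290)
P=L[m]; print(len(P),P.min(0),P.max(0))
for z in range(166,276,10):
    q=P[(P[:,2]>=z)&(P[:,2]<z+10)]
    if len(q)>3: print(z,len(q),q.mean(0).round(1),q[:,1].min().round(1),q[:,1].max().round(1))
# twin for y check: z>155 near y=-100
for nm,s,x0,x1,z0,z1 in (("roll-",-100,-100,-60,158,175),("wing+",100,-50,-10,165,185),("wing-",-100,-50,-10,165,185)):
    m=(d>0)&(abs(L[...,1]-s)<40)&(L[...,0]>x0)&(L[...,0]<x1)&(L[...,2]>z0)&(L[...,2]<z1); q=L[m]; print(nm,len(q),q.mean(0).round(1),q.min(0).round(1),q.max(0).round(1))
for uv in [(331,97),(331,130),(408,50),(570,20),(380,165),(470,200),(490,60),(252,239)]:
    print(uv,W[uv[1],uv[0]].round(0),L[uv[1],uv[0]].round(0))
```

```text
950 [ 30.34153624  71.73524987 166.17953404] [ 74.59376371 126.98451945 263.1656971 ]
166 73 [ 33.6  97.  171.2] 73.2 126.4
176 86 [ 36.9  97.4 180.9] 71.8 126.9
186 88 [ 40.5  98.1 191.2] 72.7 126.9
196 93 [ 44.4  98.2 201.6] 72.2 126.7
206 65 [ 47.4  98.2 209. ] 71.7 126.7
216 52 [ 51.4  96.9 221.6] 72.0 126.6
226 92 [ 54.3  97.8 231.1] 73.1 127.0
236 99 [ 57.7  97.4 240.8] 72.6 126.8
246 123 [ 62.5  95.5 251.3] 72.1 126.6
256 179 [ 67.6  98.1 259.2] 72.3 126.5
roll- 359 [ -72.  -101.3  163.2] [ -81.1 -126.7  158. ] [-60.1 -72.8 169. ]
wing+ 100 [-30.1  96.9 175.9] [-34.3  83.3 165.5] [-25.2 116.2 181.1]
wing- 157 [ -30.7 -101.6  175. ] [ -46.1 -105.   165.1] [-14.1 -95.3 180.8]
(331, 97) [ 700. -141.  115.] [ 41. 271. 115.]
(331, 130) [ 623. -223.  149.] [ 20. 161. 149.]
(408, 50) [ 751. -268.  299.] [152. 190. 299.]
(570, 20) [1016. -407.  300.] [450. 213. 300.]
(380, 165) [ 719. -282.    3.] [132. 161.   3.]
(470, 200) [ 789. -470.   14.] [291.  38.  14.]
(490, 60) [ 836. -373.  297.] [280. 146. 297.]
(252, 239) [ 399. -243.   16.] [-160.   24.   16.]
```

Request:
arm_command([
  [0,[0,0,-0.7],-0.124],
  [0,[0,0,-0.7],-0.124],
  [0,[0,0,-0.7],-0.124],
  [0,[0,0,-0.7],-0.124],
  [0,[0,0,-0.7],-0.124],
])

```text
clock: 0.52
eef_pos: [210.0, -508.2, 240.4]
eef_rot: [-3.141, 0.001, -0.553]
wrist_force: [0.4, -0.6, -0.1]
finger_gap: 64.2
```

Request:
arm_command([
  [0,[2,-2.2,0],0],
  [0,[2,-2.2,0],0],
  [0,[2,-2.2,0],0],
  [0,[2,-2.2,0],0],
  [0,[2,-2.2,0],0],
])

```text
clock: 0.93
eef_pos: [354.3, -467.4, 240.2]
eef_rot: [-3.141, 0.001, -0.559]
wrist_force: [0.7, -0.2, 0.7]
finger_gap: 30.7
```

Request:
arm_command([
  [0,[2.2,-2.3,0],0],
  [0,[2.2,-2.3,0],0],
  [0,[2.2,-2.3,0],0],
  [0,[2.2,-2.3,0],0],
  [0,[2.2,-2.3,0],0],
])

```text
clock: 1.35
eef_pos: [508.8, -428.2, 240.0]
eef_rot: [-3.141, 0.001, -0.559]
wrist_force: [-1.5, -0.5, -1.0]
finger_gap: 0.7
```

Request:
arm_command([
  [0,[2.2,-2.3,0],0],
  [0,[2.2,-2.3,0],0],
  [0,[2.2,-2.3,0],0],
  [0,[0,0,0],0],
])

```text
clock: 1.68
eef_pos: [603.9, -402.6, 238.1]
eef_rot: [-3.141, 0.002, -0.555]
wrist_force: [-0.5, 0.2, -0.9]
finger_gap: 0.2
```

```bash
cat >> h.py <<'E'
a=np.radians(58.013-90); C=np.array([521.7,-348.4,0]); Rz=np.array([[np.cos(a),-np.sin(a),0],[np.sin(a),np.cos(a),0],[0,0,1]])
def case(p): return (np.array(p)-C)@Rz
def look(tag,n="scene",crop=(100,330,240,440),f=3):
    p,d=manip.camera(n); np.save(f"pics/{tag}.npy",d); y0,y1,x0,x1=crop
    c=cv2.resize(p[y0:y1,x0:x1,::-1],None,fx=f,fy=f,interpolation=cv2.INTER_CUBIC); cv2.imwrite(f"pics/{tag}.png",cv2.convertScaleAbs(c,alpha=1.5))
E
python3 - <<'E'
from h import *
s=manip.read_state(); print(case(s['eef_pos']),s['joints'])
look("s1",crop=(0,400,0,640),f=1); look("side1","side",crop=(0,400,0,640),f=1)
E
```

```text
[ 98.40138843  -2.42173449 238.05032133] [-6.38723351e-01  7.12729081e-01  8.41446425e-01  7.40182421e-04
  1.58988632e+00 -8.36189785e-02]
```

View pics/s1.png

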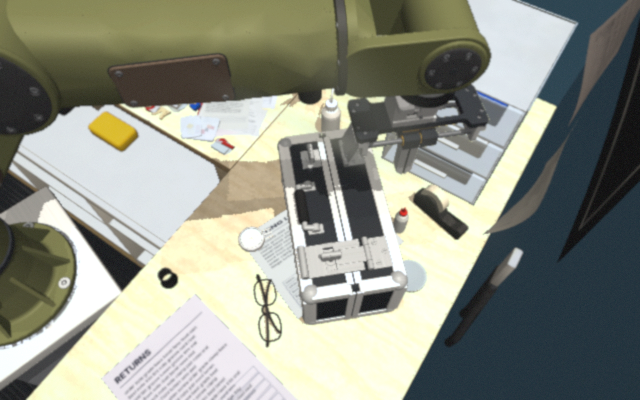

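View pics/side1.png

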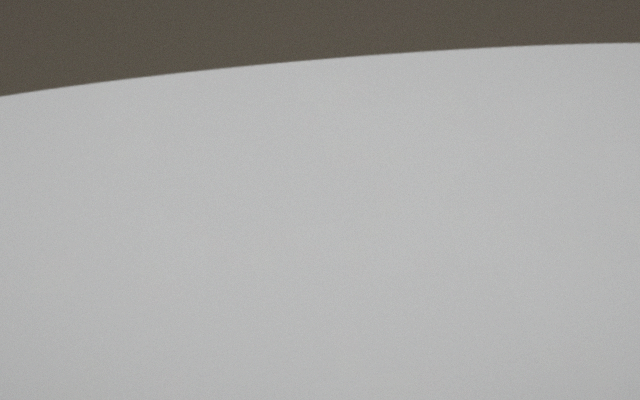

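The scene picture shows the closed fingers hanging near (405,155), behind the upright strap at (355,145); the side camera is blocked by a cabinet. I'll move along behind the strap.

Request:
arm_command([
  [0,[0,-2,0],0],
  [0,[0,-2,0],0],
  [0,[0,-2,0],0],
  [0,[0,-2,0],0],
  [0,[0,-2,0],0],
])

```text
clock: 2.2
eef_pos: [652.2, -320.9, 240.9]
eef_rot: [3.141, -0.0, -0.561]
wrist_force: [-0.0, -0.1, 0.1]
finger_gap: 0.8
```

Request:
arm_command([
  [0,[-0.5,0,0],0],
  [0,[-0.5,0,0],0],
  [0,[-0.5,0,0],0],
  [0,[-0.5,0,0],0],
])

```text
clock: 2.53
eef_pos: [634.8, -311.1, 241.1]
eef_rot: [3.141, -0.001, -0.561]
wrist_force: [1.4, -1.3, 1.7]
finger_gap: 0.4
```

Run:
```python
from h import *
s=manip.read_state(); print(case(s['eef_pos']),s['wrist_force'],s['eef_rot'])
look("s2",crop=(60,230,240,480))
look("w2","wrist",crop=(0,400,0,640),f=1)
```

```text
[ 76.16727812  91.51753207 241.05441484] [ 1.43362627 -1.30602038  1.65589441] [ 3.14144456e+00 -1.09730392e-03 -5.60533756e-01]
```

View pics/s2.png

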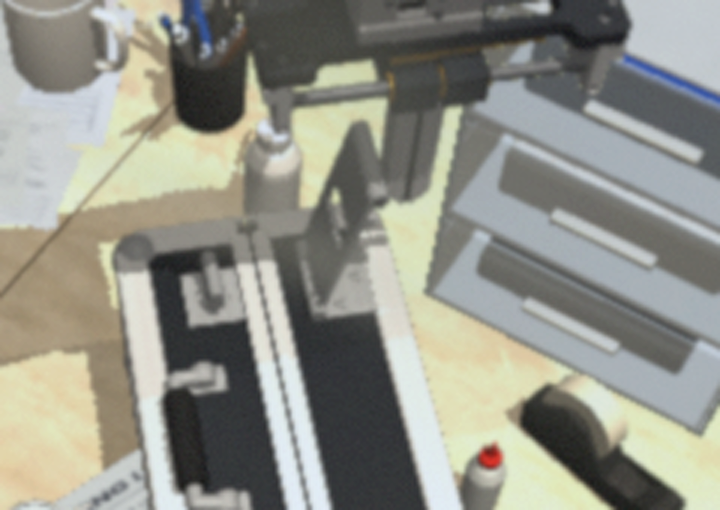

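View pics/w2.png

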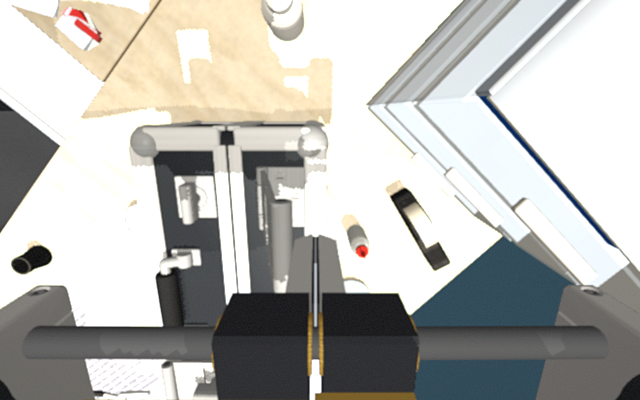

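Request:
arm_command([
  [0,[-1,0,0],0],
  [0,[-1,0,0],0],
  [0,[-1,0,0],0],
  [0,[-1,0,0],0],
  [0,[-1,0,0],0],
])

```text
clock: 3.05
eef_pos: [592.8, -283.9, 240.3]
eef_rot: [3.142, 0.0, -0.56]
wrist_force: [1.1, -0.9, -0.5]
finger_gap: 0.6
```

Request:
arm_command([
  [0,[-1,0,0.2],0],
  [0,[-1,0,0.4],0],
  [0,[-1,0,0.5],0],
  [0,[-1,0,0.5],0],
  [0,[0,0,0],0],
])

```text
clock: 3.47
eef_pos: [558.3, -262.1, 223.8]
eef_rot: [3.141, 0.002, -0.56]
wrist_force: [0.2, 0.6, -0.2]
finger_gap: 0.1
```

Run:
```python
from h import *
s=manip.read_state(); print(case(s['eef_pos']),s['wrist_force'],s['eef_rot'])
look("s3",crop=(60,230,240,480))
```

```text
[-14.68370103  92.61782683 223.81797738] [ 0.18208097  0.55688445 -0.23351727] [ 3.14147415e+00  1.59542849e-03 -5.59529328e-01]
```

View pics/s3.png

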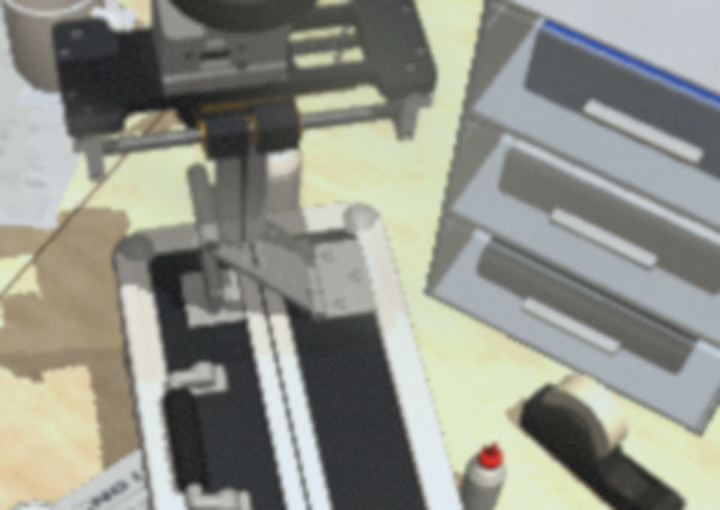

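The strap has swung past vertical and leans forward, with its roll at about (205,225) in the crop. The fingers are behind it. I'll keep following the arc down.

Request:
arm_command([
  [0,[-0.9,0,0.8],0],
  [0,[-0.8,0,0.8],0],
  [0,[-0.8,0,0.9],0],
  [0,[-0.8,0,0.9],0],
  [0,[-0.7,0,0.8],0],
])

```text
clock: 3.93
eef_pos: [525.9, -241.6, 182.4]
eef_rot: [-3.142, -0.001, -0.559]
wrist_force: [1.5, -1.0, 0.2]
finger_gap: 0.7
```

Request:
arm_command([
  [0,[-0.6,0,0.5],0],
  [0,[-0.4,0,0.4],0],
  [0,[-0.2,0,0.3],0],
  [0,[0,0,0.2],0],
])

```text
clock: 4.27
eef_pos: [515.6, -234.8, 168.5]
eef_rot: [-3.142, -0.0, -0.559]
wrist_force: [-0.2, -0.3, 1.0]
finger_gap: 0.3
```

Run:
```python
from h import *
s=manip.read_state(); print(case(s['eef_pos']),s['wrist_force'],s['eef_rot'])
look("s4",crop=(60,230,240,480))
```

```text
[-65.34394735  93.11446765 168.50991565] [-0.1569808  -0.26642257  0.97628912] [-3.14157049e+00 -7.78049601e-05 -5.59097906e-01]
```

View pics/s4.png

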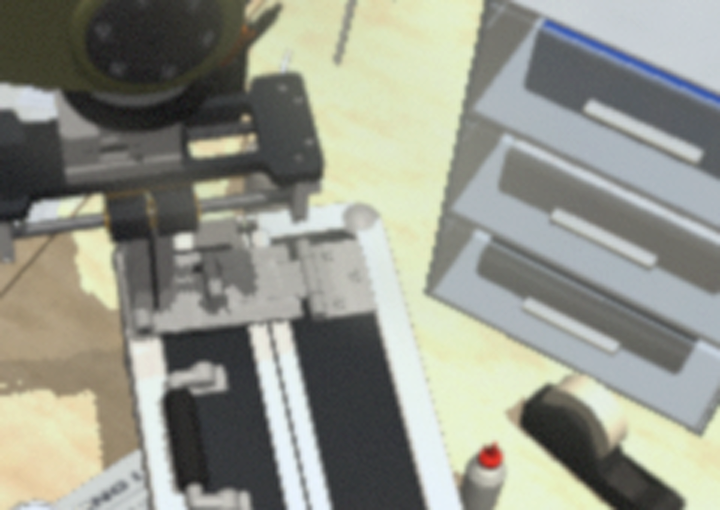

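The strap lies nearly flat, with the wing showing through its slot at (212,285) in the crop. I'll press a little further until contact force shows.

Request:
arm_command([
  [0,[0,0,0.15],0],
  [0,[0,0,0.15],0],
  [0,[0,0,0.1],0],
  [0,[0,0,0],0],
])

```text
clock: 4.65
eef_pos: [515.7, -234.8, 164.3]
eef_rot: [3.142, 0.0, -0.559]
wrist_force: [-0.5, 0.6, -0.2]
finger_gap: 0.6
```

Request:
arm_command([
  [0,[0,0,0.15],0],
  [0,[0,0,0.15],0],
  [0,[0,0,0],0],
])

```text
clock: 4.9
eef_pos: [516.0, -235.0, 161.9]
eef_rot: [-3.141, -0.001, -0.559]
wrist_force: [1.1, -0.3, 2.4]
finger_gap: 0.3
```

Request:
arm_command([
  [0,[0,0,0.15],0],
  [0,[0,0,0.15],0],
  [0,[0,0,0],0],
])

```text
clock: 5.15
eef_pos: [516.9, -235.5, 160.5]
eef_rot: [-3.141, -0.005, -0.559]
wrist_force: [2.3, -1.4, 14.2]
finger_gap: 0.4
```

Request:
arm_command([
  [0,[0,0,0],0],
  [0,[0,0,0],0],
  [0,[0,0,0],0],
  [0,[0,0,-1],0],
  [0,[0,0,-2],0],
])

```text
clock: 5.57
eef_pos: [514.7, -234.3, 187.0]
eef_rot: [3.141, 0.004, -0.559]
wrist_force: [0.7, -0.2, 0.0]
finger_gap: 0.2
```

Request:
arm_command([
  [0.4,[-2,0,-2.5],0],
  [0.4,[-2,0,-2.5],0],
  [0.4,[-2,0,-2.5],0],
  [0.4,[-2,0,-2],0],
  [0.4,[0,0,0],0],
])

```text
clock: 5.98
eef_pos: [446.9, -191.5, 288.1]
eef_rot: [-3.141, -0.006, -0.559]
wrist_force: [0.5, -0.2, 1.5]
finger_gap: 30.4
```

Run:
```python
from h import *
s=manip.read_state(); print(case(s['eef_pos']),s['wrist_force'],s['eef_rot'],s['finger_gap'])
look("s5",crop=(60,230,240,480))
look("w5","wrist",crop=(0,400,0,640),f=1)
s=manip.read_state();np.save("pics/w5pose.npy",np.r_[s['eef_pos'],s['eef_rot']])
```

```text
[-146.55592796   93.43542427  288.06830479] [ 0.54653887 -0.15648671  1.45526854] [-3.14104499 -0.00600833 -0.55856326] 30.40360453803471
```

View pics/s5.png

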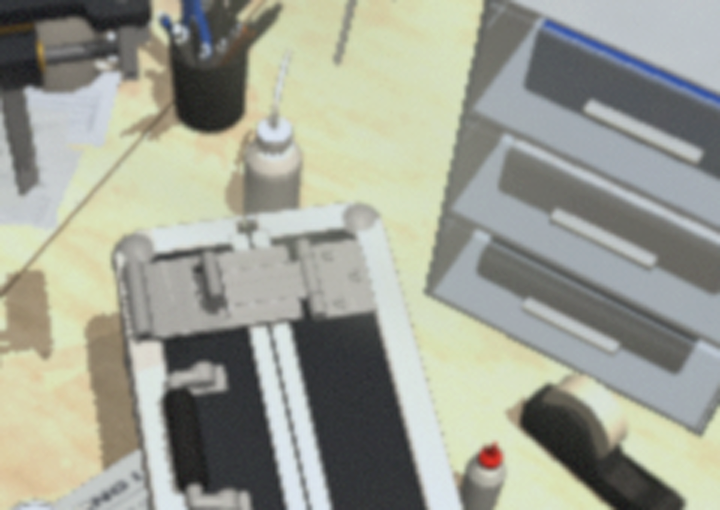

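View pics/w5.png

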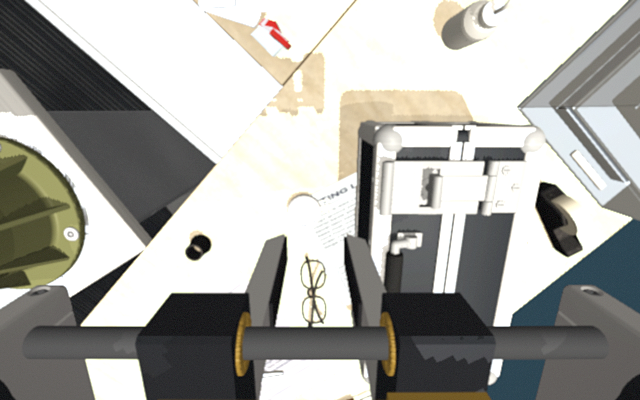

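The hasp lies flat over the wing: roll at (138,295), wing at (212,280) in the scene crop, and wing at (435,187) in the wrist picture. Next I'll check the heights and where the wing is.

Run:
```python
from h import *
d=np.load("pics/s5.npy")
v,u=np.mgrid[0:400,0:640]; L=case(toworld("scene",np.c_[u.ravel(),v.ravel()],depth=d.ravel())).reshape(400,640,3)
for s in (100,-100):
  for nm,x0,x1,z0,z1 in (("roll",-82,-68,155,185),("strap",-50,-42,150,175),("strapback",-10,20,150,175),("wing",-50,-10,168,190)):
    m=(d>0)&(abs(L[...,1]-s)<22)&(L[...,0]>x0)&(L[...,0]<x1)&(L[...,2]>z0)&(L[...,2]<z1); q=L[m]; print(s,nm,len(q),np.median(q,0).round(1),np.percentile(q,5,0).round(1),np.percentile(q,95,0).round(1))
# wrist view: wing
T=manip.calibration("wrist"); p=np.load("pics/w5pose.npy"); from scipy.spatial.transform import Rotation as Ro
dw=np.load("pics/w5.npy"); uv=np.c_[u.ravel(),v.ravel()]; r=pts(None,T,uv); X=np.c_[r,np.ones(len(r))]*dw.ravel()[:,None]
M=T['tool_from_camera']; X=X@M[:3,:3].T+M[:3,3]; Lw=case(X@Ro.from_euler('xyz',p[3:]).as_matrix().T+p[:3]).reshape(400,640,3)
m=(dw>0)&(abs(Lw[...,1]-100)<30)&(abs(Lw[...,0]+30)<22)&(Lw[...,2]>171)&(Lw[...,2]<190); q=Lw[m]; print(len(q),q.mean(0),q.min(0),q.max(0),cv2.minAreaRect(q[:,:2].astype(np.float32)))
```

```text
100 roll 145 [-74.6  99.8 165.2] [-80.1  79.8 160.6] [-69.1 120.4 167.4]
100 strap 88 [-45.9  99.6 158.8] [-49.5  80.7 156.5] [-42.5 119.  160.8]
100 strapback 327 [  4.9  99.5 158.4] [ -8.5  80.3 156.5] [ 18.7 119.6 160.3]
100 wing 91 [-30.3  98.1 177.4] [-34.   84.5 170.3] [-25.6 113.7 179.6]
-100 roll 212 [ -74.7 -100.4  165.1] [ -80.5 -119.7  158.8] [-68.6 -80.6 167.6]
-100 strap 118 [ -46.1 -103.2  158.4] [ -49.6 -119.6  156.6] [-42.6 -79.9 167.2]
-100 strapback 472 [   4.8 -100.   158.4] [  -8.4 -119.3  156.3] [ 18.2 -80.3 160.4]
-100 wing 145 [ -30.3 -102.   176.6] [ -44.7 -104.3  169. ] [-16.1 -96.6 179.4]
333 [-29.66527775 101.13437496 175.50683998] [-33.75400621  84.99958876 171.06345251] [-24.04926448 116.08448375 178.56575792] ((-28.79195785522461, 100.54252624511719), (9.480762481689453, 31.052902221679688), 0.9513571858406067)
```

Request:
arm_command([
  [0.4,[2.4,-0.2,1],0],
  [0.4,[2.4,-0.2,1],0],
  [0.4,[2.4,-0.2,1],0],
  [0.4,[2.4,0,1],0],
  [0.4,[2,0,1],0],
])

```text
clock: 6.5
eef_pos: [550.5, -249.6, 230.3]
eef_rot: [3.141, 0.003, -0.559]
wrist_force: [-1.0, -0.0, -0.2]
finger_gap: 37.8
```

Request:
arm_command([
  [0.4,[0,0,1.5],0],
  [0.4,[0,0,1.5],0],
  [0.4,[0,0,1.5],0],
  [0.4,[0,0,0],0],
])

```text
clock: 6.83
eef_pos: [548.2, -248.4, 183.1]
eef_rot: [3.141, 0.008, -0.559]
wrist_force: [1.0, -0.6, -0.3]
finger_gap: 37.7
```

Run:
```python
from h import *
s=manip.read_state(); print(case(s['eef_pos']),s['wrist_force'],s['eef_rot'],s['finger_gap'],s['joints'])
look("w6","wrist",crop=(0,400,0,640),f=1)
```

```text
[-30.48067996  98.88854886 183.14154195] [ 1.0470232  -0.63983361 -0.29131688] [ 3.14098137  0.00775655 -0.55919809] 37.68866775127445 [-4.86220362e-01  4.37830171e-01  1.38598255e+00 -4.54676931e-05
  1.32556041e+00  7.29865638e-02]
```

View pics/w6.png

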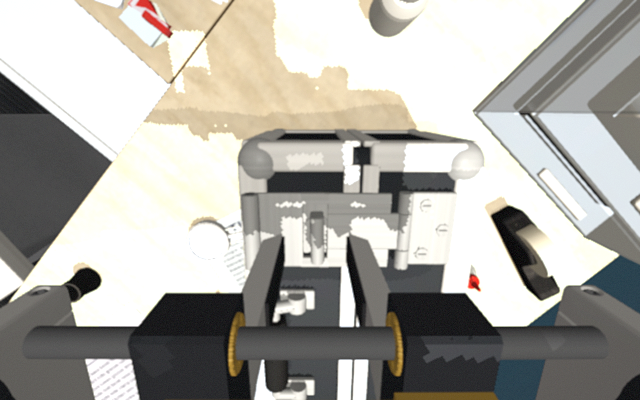

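Request:
arm_command([
  [0.4,[0,0,0.9],0],
  [0.4,[0,0,0.9],0],
  [0.4,[0,0,0],0],
])

```text
clock: 7.13
eef_pos: [548.8, -248.5, 168.6]
eef_rot: [3.141, 0.002, -0.559]
wrist_force: [-0.2, 0.8, -0.2]
finger_gap: 37.4
```

Request:
arm_command([
  [0,[0,0,0],0],
  [0,[0,0,0],0],
  [0,[0,0,0],0],
  [0,[0,0,0],0],
  [0,[0,0,0],0],
], force=25)

```text
clock: 7.55
eef_pos: [549.3, -248.7, 170.8]
eef_rot: [-3.142, -0.0, -0.559]
wrist_force: [-3.7, 2.0, 5.4]
finger_gap: 8.6
```

Request:
arm_command([
  [0,[0,0,0],0],
  [0,[0,0,0],0],
  [0,[0,0,0],0],
])

```text
clock: 7.8
eef_pos: [549.3, -248.7, 170.8]
eef_rot: [-3.142, -0.0, -0.559]
wrist_force: [-3.1, 1.7, 5.0]
finger_gap: 8.6
```

Request:
arm_command([
  [0.3,[0,0,0],0],
  [0.3,[0,0,0],0],
  [0.3,[0,0,0.3],0],
  [0.3,[0,0,0.3],0],
  [0.3,[0,0,0],0],
])

```text
clock: 8.22
eef_pos: [549.0, -248.6, 163.4]
eef_rot: [3.141, 0.001, -0.559]
wrist_force: [-0.3, 1.0, -0.4]
finger_gap: 28.5
```

Request:
arm_command([
  [0,[0,0,0],0],
  [0,[0,0,0],0],
  [0,[0,0,0],0],
  [0,[0,0,0],0],
  [0,[0,0,0],0],
], force=25)

```text
clock: 8.63
eef_pos: [549.3, -248.7, 164.5]
eef_rot: [-3.142, 0.0, -0.559]
wrist_force: [-1.2, 1.1, -0.2]
finger_gap: 8.9
```

Good grip on the wing at z 164.5, gap 8.9 mm. Now the quarter turn.

Request:
arm_command([
  [0,[0,0,0],0.11],
  [0,[0,0,0],0.11],
  [0,[0,0,0],0.11],
  [0,[0,0,0],0.11],
  [0,[0,0,0],0.11],
])

```text
clock: 9.05
eef_pos: [549.0, -248.4, 164.5]
eef_rot: [3.141, 0.001, -1.114]
wrist_force: [-4.9, 4.2, 3.1]
finger_gap: 8.4
```

Request:
arm_command([
  [0,[0,0,0],0.11],
  [0,[0,0,0],0.11],
  [0,[0,0,0],0.11],
  [0,[0,0,0],0.11],
  [0,[0,0,0],0.11],
])

```text
clock: 9.47
eef_pos: [548.9, -247.9, 164.5]
eef_rot: [3.14, 0.002, -1.664]
wrist_force: [-5.7, 6.8, 3.8]
finger_gap: 8.5
```

Request:
arm_command([
  [0,[0,0,0],0.11],
  [0,[0,0,0],0.11],
  [0,[0,0,0],0.11],
  [0,[0,0,0],0.11],
  [0,[0,0,0],0.04],
])

```text
clock: 9.88
eef_pos: [549.0, -247.5, 164.5]
eef_rot: [3.139, 0.001, -2.145]
wrist_force: [-4.3, 9.4, 2.9]
finger_gap: 8.4
```

Request:
arm_command([
  [0,[0,0,0],0.04],
  [0,[0,0,0],0],
  [0,[0,0,0],0],
])

```text
clock: 10.13
eef_pos: [549.0, -247.5, 164.5]
eef_rot: [3.139, 0.001, -2.179]
wrist_force: [-3.8, 8.6, 4.3]
finger_gap: 9.0
```

Request:
arm_command([
  [0.35,[0,0,0],0],
  [0.35,[0,0,0],0],
  [0.35,[0,0,0],0],
  [0.35,[0,0,0],0],
  [0.35,[0,0,-1],0],
])

```text
clock: 10.55
eef_pos: [548.7, -248.5, 173.0]
eef_rot: [3.139, -0.0, -2.179]
wrist_force: [-0.8, 0.3, -0.4]
finger_gap: 32.6
```

Request:
arm_command([
  [0.35,[0,0,-2],0],
  [0.35,[0,0,-2],0],
  [0.35,[0,0,-3],0],
  [0.35,[0,2,-1],0],
  [0.35,[0,3,0],0],
])

```text
clock: 10.97
eef_pos: [509.2, -221.0, 257.5]
eef_rot: [-3.137, 0.001, -2.18]
wrist_force: [-0.1, -0.4, -0.5]
finger_gap: 33.0
```

Request:
arm_command([
  [0.35,[0,3,0],0],
  [0.35,[0,3,0],0],
  [0.35,[0,3,0],0],
  [0.35,[0,0,0],0],
  [0.35,[0,0,0],0],
])

```text
clock: 11.38
eef_pos: [434.1, -168.5, 255.9]
eef_rot: [-3.139, 0.0, -2.179]
wrist_force: [-0.4, -0.8, -0.3]
finger_gap: 33.1
```

Run:
```python
from h import *
s=manip.read_state(); print(case(s['eef_pos']),s['wrist_force'],s['eef_rot'],s['finger_gap'],s['qd'])
look("s7",crop=(60,230,240,480))
d=np.load("pics/s7.npy")
v,u=np.mgrid[0:400,0:640]; L=case(toworld("scene",np.c_[u.ravel(),v.ravel()],depth=d.ravel())).reshape(400,640,3)
for sg in (100,-100):
  for nm,x0,x1,z0,z1 in (("roll",-82,-68,155,185),("strapback",-10,20,150,175),("wing",-50,-10,170,190)):
    m=(d>0)&(abs(L[...,1]-sg)<22)&(L[...,0]>x0)&(L[...,0]<x1)&(L[...,2]>z0)&(L[...,2]<z1); q=L[m]; print(sg,nm,len(q),np.median(q,0).round(1),cv2.minAreaRect(q[:,:2].astype(np.float32)) if nm=="wing" else "")
```

```text
[-169.57078498  106.22064481  255.88447689] [-0.41930792 -0.79124587 -0.30366342] [-3.13926936e+00  3.36822418e-04 -2.17867671e+00] 33.0523405456666 [-0.00776207  0.04857898 -0.04393238 -0.0012887  -0.0052438  -0.00177011]
100 roll 141 [-74.6  99.8 165.2] 
100 strapback 327 [  5.  100.  158.5] 
100 wing 104 [-30.   97.5 176.8] ((-29.434545516967773, 99.10957336425781), (9.753331184387207, 30.918107986450195), 85.4382095336914)
-100 roll 213 [ -74.8 -100.6  164.9] 
-100 strapback 468 [   5.  -100.4  158.4] 
-100 wing 133 [ -30.8 -101.7  177.2] ((-30.288787841796875, -100.36768341064453), (31.986324310302734, 9.137417793273926), 2.726482391357422)
```

View pics/s7.png

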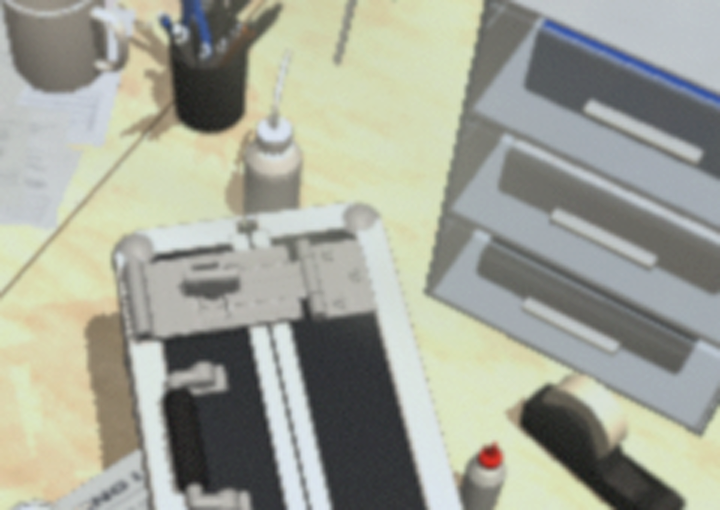

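The crop shows the wing at (210,283) standing across the slot and the strap flat, like its twin. The glue bottle at (272,165) hasn't moved. The gripper is clear, so I'm handing in.

```bash
python3 -c "
from cell import manip
print(manip.sign_off())"
```

```text
the job is handed in; nothing more can be done
None
```

The open hasp is now flat over its staple, and the wing is turned across the slot to lock it, like its twin. I handed the job in at about 11.4 s; sign-off gives no verdict.

**How it was done:** I pushed the strap over and down with the closed fingers and pressed it flat with about 14 N. I then gripped the wing at 25 N, turned it 1.62 rad clockwise, let go and drew the arm clear.

**Last checks:**
- **Hasp:** the depth camera put the roll at 165.2 mm and the strap at 158.5 mm above the counter. The locked twin read 164.9 and 158.4 mm.
- **Wing:** it measured within about 5° of square across the slot, and the gripper had turned 93°.
- **Robot:** wrist force was under 1 N, so it was touching nothing.
- **Bystanders:** the glue bottle looked unmoved by eye. I did not measure either bystander after the move. The lens clock was mostly outside the last close-up, but the tool never came down near it.

**What did not go to plan:**
- The side camera was blocked by a cabinet, so these checks rest on the scene camera.
- My first grip on the wing was too shallow, so I reopened, went about 6 mm lower and gripped again.

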